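# Fit the spindle into the label-roll stand

## Task

Refit the spindle of the label-roll stand: pick it up by its square arbor, lean it so that one edge of its foot goes into the bore of the stand's socket block first (a lean of roughly 15 degrees, felt into place gently), then straighten it and slide it down fully home until its collar rests on the block. The fit is close, so feel your way and never force it; leave the label roll and the stapler where they are, and let go at the end.

Things in the scene. Friction and masses are not known exactly. Their poses are not given: they have to be found in the camera images.
- spindle: steel spindle, 101 mm tall, about 220 g, standing upright. From below: round shank 24 mm diameter, 36 mm long, flat sharp-edged foot; collar 40 mm diameter, 5 mm thick (36 to 41 mm above the foot); square arbor 12 x 12 mm (41 to 101 mm above the foot) to grip. Origin: centre of the foot's face. z: towards the arbor's end; x, y: square to the arbor's flats
- stand: label-roll stand fixed to the desk: grey plate 140 x 90 x 12 mm with two rails along its x axis and, between them, an aluminium socket block 54 x 54 mm, flat top 62 mm above the desk. Origin: centre of the plate's underside, z up. The block is clamped (it does not give) up to 12 mm off the plate's middle, either way along x; how far is not reported. Keep spindle-to-stand force under 35 N
- stand_mouth (a point): point fixed on the stand over the plate's middle at the height of the block's top, 62 mm above the desk. The block's upright round bore (25.2 mm diameter, 42 mm deep, 0.7 mm chamfer, open at the top) has its mouth centre at this height, up to 12 mm from this point along the stand's x axis, either way, and 0 mm along its y axis. Axes as the stand's
- label_roll: roll of white labels, 54 mm diameter, 40 mm tall, standing on the desk beyond the stand; a bystander. Origin: centre of its underside. (Scenery: a fixed wooden card-index box, 145 mm tall, stands on the desk between the spindle and the stand)
- stapler: dark grey stapler, 34 x 138 x 50 mm, on the desk between the stand and the robot; a bystander. Origin: centre of its underside, length along its y axis
There are look-alikes about, which are no part of the job. Leave any purple or red look-alike of the spindle alone.

How it is judged (in metres and radians):
On the way, in this order (a step that is already met when the one before it is completed fails the run):
1. the leaning spindle (at least 6 degrees) has the edge of its foot inside the bore, the foot's centre at or below the block's top (angle between spindle's own z axis and vertical between 0.105 and 0.8 rad and z of spindle in the frame of stand between 0.045 and 0.062 m and horizontal distance between spindle and stand_mouth below 0.022 m), for 0.1 s.
2. the spindle is upright (within 3 degrees) and its collar is down on the block (within 1.5 mm) (angle between spindle's own z axis and vertical below 0.052 rad and z of spindle in the frame of stand below 0.0275 m and horizontal distance between spindle and stand_mouth below 0.014 m), for 0.2 s.
At the end, for the whole second after the job is handed in: the spindle stands in the bore, upright within 3 degrees, its collar resting on the block within 1.5 mm, its foot within 14 mm of the point over the plate's middle, at rest and released (all of step 2 and z of spindle in the frame of stand above 0.023 m and linear speed of spindle below 0.02 m/s); the robot touches nothing.
It fails at once if the spindle is pressed against the stand with more than 35 N (contact force between spindle and stand above 35 N).
It fails at once if the label roll is moved by more than 15 mm (distance of label_roll from where it was at the start of the episode above 0.015 m).
It fails at once if the stapler is moved by more than 15 mm (distance of stapler from where it was at the start of the episode above 0.015 m).
It also fails if it takes over 69 s, if anything falls off the work surface, if the arm or the gripper's body presses on something with over 40 N, if the wrist force passes 120 N, or if a joint passes its speed limit or range.

## Robot

A 7-joint arm with a two-finger parallel gripper is mounted at the origin on a cart in front of the work surface, level with it; the furniture and walls round the work are solid. World frame = base frame: x ahead of the robot, y to its left, z up, the work surface at z = 0. Lengths are in mm, angles in rad, forces in N, time in s.
With the tool pointing down it reaches from about 425 to 875 mm from the base axis. Payload 4.7 kg.
Tool frame: the origin (TCP) lies at the very end of the fingers, on their centre line; the grasp point (between the pads) lies 19 mm behind it; z points along the fingers, y is the line along which they close (so a half turn about z gives the same grasp; the last joint's range is limited). The gripper opens to 85 mm and grips with 20 to 120 N. Pads are 22 mm wide; open, the fingers measure 114 mm over their backs; the gripper's body (76 mm by 85 mm) begins 54 mm behind the grasp point. The pads swing forward as they close: fully open they stand 13 mm farther back than shut.
Start: joints at [1.224, 0.321, -0.07, 1.45, 0.023, 1.371, -0.057], TCP at [229.446, -608.177, 231.349] pointing down, gripper open.
Joint ranges: [-2.86, 2.86], [-0.3, 2.09], [-1.38, 1.24], [0.06, 2.45], [-1.56, 4.7], [0.09, 2.05], [-2.69, 2.69]. Speed limits (rad/s): [2.57, 2.57, 3.14, 3.14, 3.14, 3.14, 3.14].

## Interface

Orientations are given as a rotation vector (axis times angle).
In Python, from rig import bot gives the robot as it stands.
- The arm moves only by the tool apply_moves, never from a script. Its argument "steps" is a list of rows, each an object with "offset": the shift along the world's x, y, z normalised to -1 to 1, where 1 is 0.04 m, a list of three; "spin": the turn about the world's z normalised to -1 to 1, where 1 is 5 degrees; "gripper": the closure, from -1 (fully open) to 1 (shut), so that 0 is half open. In form: [{"offset": [x, y, z], "spin": spin, "gripper": gripper}, ...]. A call has 1 to 20 rows; each row shifts and turns the commanded pose from where the row before left it; what a row does not reach is not made up. A row lasts 1/10 s, in which the tool goes at most 50 mm and 8.59 degrees, less where a joint would pass 70% of its speed; a pose out of reach is approached as far as the arm can. A call with a number of a shift or a turn outside -1 to 1 is refused whole. A call with a gripper value outside its range is refused whole. The fingers move at their own pace and stop on an object; "newtons" is the grip in N (left out, the last holds). Time passes only in rows, so rows that do not move let the fingers close. It gives the time, the measured TCP pose, the force, the opening and the grip force at its end, in the units of the state.
- bot.state(): the state, without advancing time (a new reading comes with each control period).
- bot.read_camera(name): name is "scene" or "side" or "wrist"; returns the picture (480x640x3 uint8, red, green, blue); there is no depth.
- bot.camera_model(name): a dict with "fov_y" (degrees; the focal length in pixels is half the picture's height over the tangent of half this angle, whatever the lens; pixels are square), "cx", "cy" (the principal point, pixels), "camera_from_world" (4x4, takes a point from world to camera coordinates); the wrist camera has in their place "tool_from_camera" (4x4, takes a point from camera to tool coordinates, whose origin is the TCP and whose axes are the flange's). Camera axes: x right, y down, z forward; pixel columns grow to the right and rows downward; lengths in mm; the calibration is good to about 2 mm. A picture is of the moment at which its call begins: read the wrist's pose just before it. camera_model takes no time and is no camera call.
- bot.job_done(): hands the job in; it is judged then, once.
The state is a dict: "time_s": time; "joint_pos": joint angles; "joint_velocities": joint speeds; "joint_efforts": joint torques, N m; "tcp_pos": TCP position; "eef_rot": TCP orientation; "ft_force": force on the tool from outside, world axes, zero at the start; "moment": the same for the moment, N m; "gripper_width": finger opening in mm; "grasp_force": force on a finger pad.
Only numpy, scipy, OpenCV 4.12 (cv2) and the standard library are available. Lean on these libraries where they do the work, as an engineer would, in place of code of your own. Each camera call takes 0.05 s, during which the arm holds its last target. There are 200 camera calls.

## Working session

There is one attempt and no reset: what is moved stays moved. The work goes in short steps, Python scripts to look and compute and a tool call to move; the robot and the scene stay as the last step left them, time stands still between calls to the robot, and variables do not carry over. Pictures are saved under pics/ and viewed, at most 10 in all, crops included, and the job is handed in when it is done.

Besides the shell and the picture viewer there is one more tool, called after "Emit:" by a JSON object that holds its "op" and its "data", one argument or row to a line. apply_moves: Moves the arm, as the interface text tells. Its arguments: {"type":"object","properties":{"steps":{"type":"array"},"newtons":{"type":"number"}},"required":["steps"]}

```bash
ls; mkdir -p pics; python3 - <<'E'
from rig import bot
import cv2,numpy as np
s=bot.state(); print({k:np.round(v,3).tolist() for k,v in s.items()})
for n in("scene","side"):
    cv2.imwrite(f"pics/{n}0.png",bot.read_camera(n)[:,:,::-1]); m=bot.camera_model(n); print(n,m["fov_y"],m["cx"],m["cy"],np.round(m["camera_from_world"],3).tolist())
m=bot.camera_model("wrist");print({k:np.round(v,3).tolist() for k,v in m.items() if not isinstance(v,str)})
print(m)
E
```

```text
pics
{'time_s': 0.0, 'joint_pos': [1.224, 0.322, -0.07, 1.452, 0.023, 1.371, -0.057], 'joint_velocities': [-0.001, 0.0, 0.0, -0.001, 0.001, 0.001, -0.001], 'joint_efforts': [-0.0, -49.358, -0.382, -31.433, 0.013, 0.011, -0.0], 'tcp_pos': [229.233, -607.665, 230.207], 'eef_rot': [-3.089, -0.563, 0.001], 'ft_force': [-0.388, -0.579, 0.528], 'moment': [0.014, -0.053, -0.01], 'grasp_force': 0.0, 'gripper_width': 85.809}
scene 53.54685819306401 311.81097786429353 232.10670722993748 [[-0.579, -0.815, -0.018, 314.727], [-0.378, 0.288, -0.88, 257.404], [0.723, -0.502, -0.475, 688.019], [0.0, 0.0, 0.0, 1.0]]
side 53.96207213393485 315.9318327053081 242.07442616124004 [[0.999, 0.044, -0.012, -526.486], [0.019, -0.639, -0.769, 47.632], [-0.042, 0.768, -0.639, 1255.0], [0.0, 0.0, 0.0, 1.0]]
{'fov_y': 59.676, 'cx': 309.723, 'cy': 235.771, 'tool_from_camera': [[0.001, -0.951, -0.309, 78.306], [1.0, 0.001, -0.0, 0.826], [0.0, -0.309, 0.951, -140.739], [0.0, 0.0, 0.0, 1.0]]}
{'fov_y': 59.67554807118689, 'cx': 309.7226238312059, 'cy': 235.77134876605788, 'tool_from_camera': array([[ 6.92686219e-04, -9.51213326e-01, -3.08533188e-01,
         7.83063511e+01],
       [ 9.99999675e-01,  7.86055235e-04, -1.78328370e-04,
         8.25587409e-01],
       [ 4.12152450e-04, -3.08532964e-01,  9.51213562e-01,
        -1.40739011e+02],
       [ 0.00000000e+00,  0.00000000e+00,  0.00000000e+00,
         1.00000000e+00]])}
```

View pics/scene0.png

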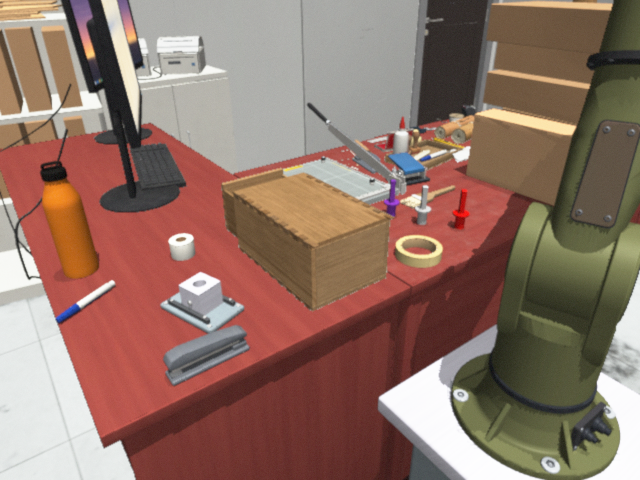

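View pics/side0.png

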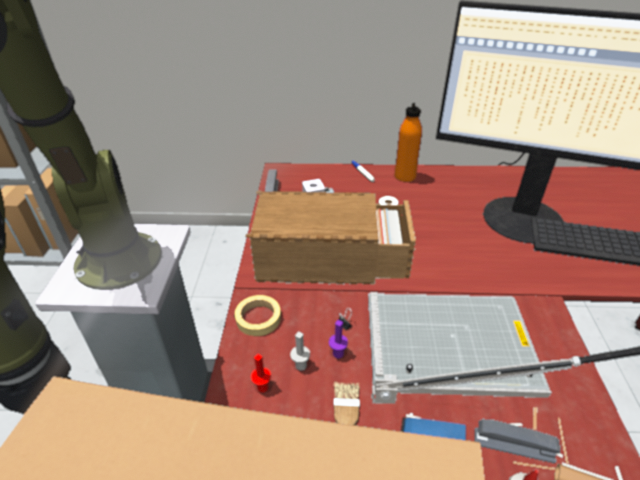

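The scene view shows a grey spindle at (423,205), with a purple look-alike at (392,197) and a red one at (461,210). In the side view they are at (299,350), (339,340) and (261,373). I choose the grey steel one. The block with the bore is at (201,290) in the scene view and (315,186) in the side view, with the roll at (181,247) and the stapler at (207,352).

```bash
cat > h.py <<'E'
from rig import bot
import cv2,numpy as np
from scipy.spatial.transform import Rotation as R
def cam(n,s=None):
    m=bot.camera_model(n); f=240/np.tan(np.radians(m["fov_y"]/2))
    if n=="wrist":
        s=s or bot.state(); T=np.eye(4);T[:3,:3]=R.from_rotvec(s["eef_rot"]).as_matrix();T[:3,3]=s["tcp_pos"]
        W=T@m["tool_from_camera"]
    else: W=np.linalg.inv(m["camera_from_world"])
    return f,m["cx"],m["cy"],W
def ray(c,u,v):
    f,cx,cy,W=c; d=W[:3,:3]@np.array([(u-cx)/f,(v-cy)/f,1]); return W[:3,3],d/np.linalg.norm(d)
def onz(c,u,v,z):
    o,d=ray(c,u,v); return o+d*(z-o[2])/d[2]
def cross(c1,p1,c2,p2):
    o1,d1=ray(c1,*p1);o2,d2=ray(c2,*p2)
    t=np.linalg.lstsq(np.c_[d1,-d2],o2-o1,rcond=None)[0]
    a=o1+d1*t[0];b=o2+d2*t[1]; return (a+b)/2,np.linalg.norm(a-b)
def proj(c,P):
    f,cx,cy,W=c; p=np.linalg.inv(W)@np.r_[P,1]; return cx+f*p[0]/p[2],cy+f*p[1]/p[2]
E
python3 - <<'E'
from h import *
a=cv2.imread("pics/scene0.png");b=cv2.imread("pics/side0.png")
A=cam("scene");B=cam("side")
print("grey top",cross(A,(424,187),B,(299,333)),"base",onz(A,422,224,0),onz(B,300,369,0))
print("bore",onz(A,200,283,62),onz(B,314,185,62))
for n,p in dict(red=(461,228),pur=(391,215),roll=(181,258),stap=(207,370)).items(): print(n,onz(A,*p,0).round())
ca=a[250:390,140:270];cb=a[170:240,370:480]
cv2.imwrite("pics/c0.png",np.hstack([cv2.resize(ca,(520,560),interpolation=2),cv2.resize(cb,(275,175)).repeat(1,0) if 0 else np.zeros((560,0,3),np.uint8)]))
cc=np.hstack([cv2.resize(a[265:335,155:250],(475,350),interpolation=2),cv2.resize(a[180:235,400:445],(286,350),interpolation=2)])
cv2.imwrite("pics/c1.png",cc)
E
```

```text
grey top (array([ 507.35535706, -311.49906511,   98.85126326]), np.float64(2.8470901739917953)) base [ 498.92966876 -310.36233688    0.        ] [ 508.13465719 -324.85110348    0.        ]
bore [502.19949923 281.84233439  62.        ] [509.45752788 282.57196947  62.        ]
red [ 426. -371.    0.]
pur [ 584. -284.    0.]
roll [712. 245.   0.]
stap [352. 344.   0.]
```

View pics/c1.png

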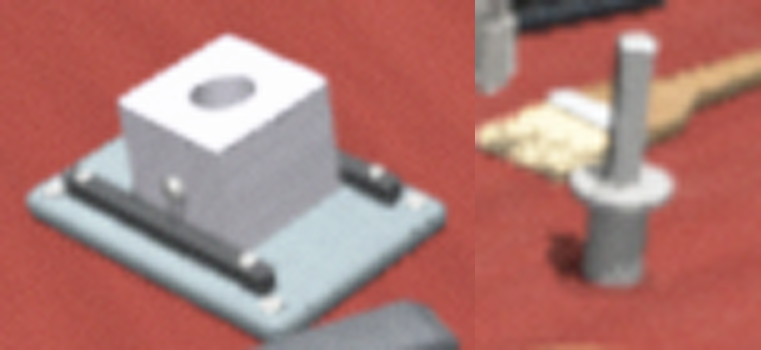

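The crop confirms the grey steel spindle with collar and square arbor, and shows the bore in the block's top at scene (200,283). The grey spindle triangulates to about (506,-315), with its top at 99 mm, which agrees with 101. The bore is at about (506,282). I'll move to hover over the spindle.

Emit:
{"op": "apply_moves", "data": {
  "steps": [
    {"offset": [0.7,0.73,-0.05],"spin": 0,"gripper": -1},
    {"offset": [0.7,0.73,-0.05],"spin": 0,"gripper": -1},
    {"offset": [0.7,0.73,-0.05],"spin": 0,"gripper": -1},
    {"offset": [0.7,0.73,-0.05],"spin": 0,"gripper": -1},
    {"offset": [0.7,0.73,-0.05],"spin": 0,"gripper": -1},
    {"offset": [0.7,0.73,-0.05],"spin": 0,"gripper": -1},
    {"offset": [0.7,0.73,-0.05],"spin": 0,"gripper": -1},
    {"offset": [0.7,0.73,-0.05],"spin": 0,"gripper": -1},
    {"offset": [0.7,0.73,-0.05],"spin": 0,"gripper": -1},
    {"offset": [0.7,0.73,-0.05],"spin": 0,"gripper": -1},
    {"offset": [0,0,0],"spin": 0,"gripper": -1},
    {"offset": [0,0,0],"spin": 0,"gripper": -1}
  ]
}}

```text
time_s: 1.3
tcp_pos: [509.9, -314.9, 210.8]
eef_rot: [-3.089, -0.568, 0.001]
ft_force: [-0.5, -0.4, -0.9]
gripper_width: 85.6
grasp_force: 0.0
```

```bash
python3 - <<'E'
from h import *
s=bot.state(); c=cam("wrist",s); im=bot.read_camera("wrist")[:,:,::-1].copy()
cv2.imwrite("pics/w1.png",im); np.save("w1.npy",c[3]); print(s["tcp_pos"],s["eef_rot"],s["time_s"],s["gripper_width"])
Rm=R.from_rotvec(s["eef_rot"]).as_matrix();print(Rm.round(3)); print(proj(c,(507,-315,101)),proj(c,(507,-315,0)))
E
```

```text
[ 509.90500221 -314.8686776   210.76942273] [-3.08910824e+00 -5.68211240e-01  1.41025148e-03] 1.3 85.55959943444054
[[ 0.935  0.356 -0.001]
 [ 0.356 -0.935  0.   ]
 [-0.001 -0.001 -1.   ]]
(np.float64(307.18526651278927), np.float64(235.35851771579104)) (np.float64(308.00738039201104), np.float64(199.09649391911233))
```

View pics/w1.png

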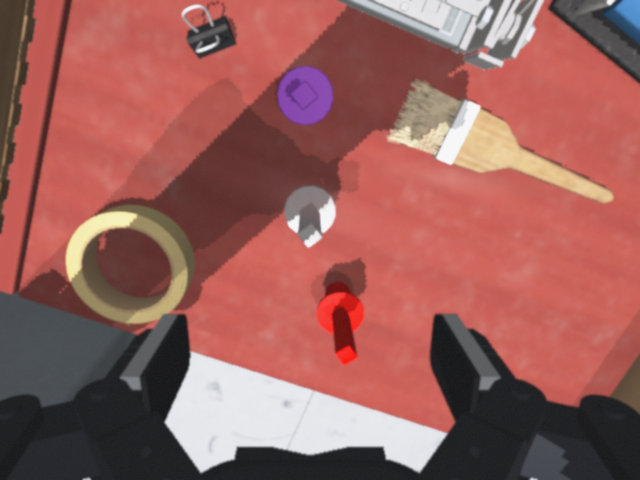

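The wrist view shows the grey spindle's arbor top at about (312,235) and its collar at (310,212). Purple is at (305,95), red at (345,350). I'll zoom in for the arbor's yaw.

```bash
python3 - <<'E'
from h import *
im=cv2.imread("pics/w1.png"); c=cam("wrist")
cv2.imwrite("pics/c2.png",cv2.resize(im[175:260,270:355],(595,595),interpolation=cv2.INTER_CUBIC))
E
```

```text
(no output)
```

View pics/c2.png

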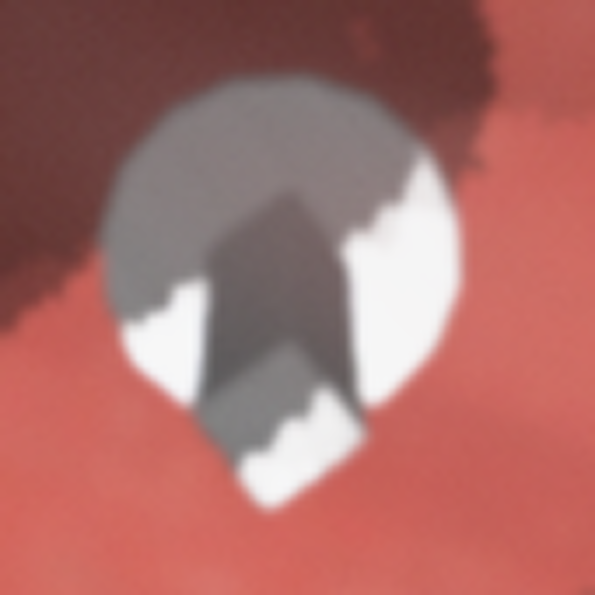

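```bash
python3 - <<'E'
from h import *
c=cam("wrist"); q=[(195,408),(290,343),(365,435),(268,510)]
P=np.array([onz(c,270+x/7,175+y/7,101)[:2] for x,y in q]); print(P.round(1),P.mean(0),"sides",np.linalg.norm(P-np.roll(P,-1,0),axis=1))
for i in range(4):
    d=P[(i+1)%4]-P[i]; print(np.degrees(np.arctan2(d[1],d[0]))%90)
print("collar",onz(c,270+282/7,175+251/7,41))
Rm=c[3]; s=bot.state(); y=R.from_rotvec(s["eef_rot"]).as_matrix()[:,1]; print("finger yaw mod90",np.degrees(np.arctan2(y[1],y[0]))%90, "mod180",np.degrees(np.arctan2(y[1],y[0]))%180)
# box near edge
print("joint7",s["joint_pos"][6])
A=cam("scene")
for a in [(169,300.6),(208,321)]: print("rail",onz(A,*a,18))
k=lambda x,y:onz(A,155+x/5,265+y/5,62)[:2].round(1)
print("block top",[k(*p) for p in [(118,100),(227,34),(327,80),(220,153)]],"bore",k(223,93))
print("box top far",[onz(A,*p,145)[:2].round() for p in [(224,182),(311,243),(387,212),(300,165)]])
E
```

```text
[[ 505.1 -310.8]
 [ 513.8 -316.6]
 [ 508.1 -326. ]
 [ 498.3 -320.4]] [ 506.35913148 -318.43572389] sides [10.46937435 10.96627157 11.30709443 11.71768469]
56.2393445601935
58.79809230527147
60.08269886615463
54.66116781164997
collar [ 506.84213847 -318.53287192   41.        ]
finger yaw mod90 20.67629914555384 mod180 110.67629914555384
joint7 -0.7563688861802251
rail [546.23181237 332.02169441  18.        ]
rail [444.86677195 297.73009048  18.        ]
block top [array([519.9, 316.3]), array([537.3, 265.7]), array([485.4, 248.6]), array([466.3, 299.5])] bore [500.8 283.2]
box top far [array([732., 111.]), array([380., 115.]), array([390., -76.]), array([716., -90.])]
```

The spindle is at (506.4,-318.4) with arbor yaw about 57.5° (mod 90). The square's sides come out at 10.5–11.7 mm against 12, and the collar agrees to 0.5 mm. The stand's x axis is at about 18.5°. I'll turn +36.8°, descend and grip.

Emit:
{"op": "apply_moves", "data": {
  "steps": [
    {"offset": [-0.09,-0.09,-0.2],"spin": 0.92,"gripper": -1},
    {"offset": [0,0,-0.2],"spin": 0.92,"gripper": -1},
    {"offset": [0,0,-0.2],"spin": 0.92,"gripper": -1},
    {"offset": [0,0,-0.2],"spin": 0.92,"gripper": -1},
    {"offset": [0,0,-0.2],"spin": 0.92,"gripper": -1},
    {"offset": [0,0,-0.2],"spin": 0.92,"gripper": -1},
    {"offset": [0,0,-0.2],"spin": 0.92,"gripper": -1},
    {"offset": [0,0,0],"spin": 0.92,"gripper": -1},
    {"offset": [0,0,-0.4],"spin": 0,"gripper": -1},
    {"offset": [0,0,-0.4],"spin": 0,"gripper": -1},
    {"offset": [0,0,-0.4],"spin": 0,"gripper": -1},
    {"offset": [0,0,-0.4],"spin": 0,"gripper": -1},
    {"offset": [0,0,-0.4],"spin": 0,"gripper": -1},
    {"offset": [0,0,-0.24],"spin": 0,"gripper": -1},
    {"offset": [0,0,0],"spin": 0,"gripper": -1},
    {"offset": [0,0,0],"spin": 0,"gripper": -1}
  ]
}}

```text
time_s: 2.95
tcp_pos: [506.1, -319.8, 65.8]
eef_rot: [2.754, 1.51, 0.0]
ft_force: [-0.5, 0.3, 0.5]
gripper_width: 85.6
grasp_force: 0.0
```

Emit:
{"op": "apply_moves", "data": {
  "newtons": 40,
  "steps": [
    {"offset": [0,0,0],"spin": 0,"gripper": 1},
    {"offset": [0,0,0],"spin": 0,"gripper": 1},
    {"offset": [0,0,0],"spin": 0,"gripper": 1},
    {"offset": [0,0,0],"spin": 0,"gripper": 1},
    {"offset": [0,0,0],"spin": 0,"gripper": 1},
    {"offset": [0,0,0],"spin": 0,"gripper": 1},
    {"offset": [0,0,0],"spin": 0,"gripper": 1},
    {"offset": [0,0,0],"spin": 0,"gripper": 1},
    {"offset": [0,0,0],"spin": 0,"gripper": 1},
    {"offset": [0,0,0],"spin": 0,"gripper": 1}
  ]
}}

```text
time_s: 3.95
tcp_pos: [505.7, -319.8, 65.9]
eef_rot: [-2.755, -1.51, 0.0]
ft_force: [-1.8, 1.3, 5.2]
gripper_width: 11.4
grasp_force: 40.7
```

```bash
python3 - <<'E'
from h import *
s=bot.state(); print(R.from_rotvec(s["eef_rot"]).as_matrix().round(3),s["joint_pos"],s["moment"])
A=cam("scene");B=cam("side");print("box",[cross(A,a,B,b) for a,b in [((224,182),(378,193)),((300,165),(376,239))]])
E
```

```text
[[ 0.538  0.843 -0.   ]
 [ 0.843 -0.538 -0.   ]
 [-0.    -0.    -1.   ]] [ 0.82837525  0.37121382 -0.36984979  1.75500397  0.15247816  1.04368658
 -0.16323205] [ 0.27963589  0.47516491 -0.03639756]
box [(array([689.8969258 , 122.50611974, 153.85386445]), np.float64(19.83402210167727)), (array([674.56355952, -69.8071079 , 155.22630146]), np.float64(17.987051977490385))]
```

Gripped (opening 11.4 mm, 40 N). Lift, cross over the box, and turn the fingers parallel to its edge. I'll use the box's far top edge to swing the spindle in the pads.

Emit:
{"op": "apply_moves", "data": {
  "steps": [
    {"offset": [0,0,0.5],"spin": 0,"gripper": 1},
    {"offset": [0,0,1],"spin": 0,"gripper": 1},
    {"offset": [0,0,1],"spin": 0,"gripper": 1},
    {"offset": [0,0,1],"spin": 0,"gripper": 1},
    {"offset": [0,0.3,1],"spin": 0,"gripper": 1},
    {"offset": [0,0.8,0],"spin": 0.65,"gripper": 1},
    {"offset": [0,0.9,0],"spin": 0.65,"gripper": 1},
    {"offset": [0,0.9,0],"spin": 0.65,"gripper": 1},
    {"offset": [0,0.9,0],"spin": 0.65,"gripper": 1},
    {"offset": [0,0.9,0],"spin": 0.65,"gripper": 1},
    {"offset": [0,0.9,0],"spin": 0.65,"gripper": 1},
    {"offset": [0,0.9,0],"spin": 0.65,"gripper": 1},
    {"offset": [0,0.9,0],"spin": 0.65,"gripper": 1},
    {"offset": [0,0.9,0],"spin": 0.65,"gripper": 1},
    {"offset": [0,0.9,0],"spin": 0.65,"gripper": 1},
    {"offset": [0,0.9,0],"spin": 0,"gripper": 1},
    {"offset": [0,0.9,0],"spin": 0,"gripper": 1},
    {"offset": [0,0.9,0],"spin": 0,"gripper": 1},
    {"offset": [0,0.4,0],"spin": 0,"gripper": 1},
    {"offset": [0,0,0],"spin": 0,"gripper": 1}
  ]
}}

```text
time_s: 5.95
tcp_pos: [504.6, 176.5, 245.4]
eef_rot: [-2.213, -2.228, -0.002]
ft_force: [-0.9, 0.3, -2.6]
gripper_width: 11.4
grasp_force: 39.9
```

```bash
python3 - <<'E'
from h import *
s=bot.state(); c=cam("wrist",s); im=bot.read_camera("wrist")[:,:,::-1].copy()
cv2.imwrite("pics/w2.png",im); np.save("w2.npy",c[3]); print(s["tcp_pos"],s["eef_rot"],s["time_s"],s["ft_force"],s["moment"],s["joint_pos"][6])
E
```

```text
[504.5534659  176.47652875 245.39760751] [-2.21293935e+00 -2.22754669e+00 -1.70459579e-03] 5.95 [-0.87121727  0.27357114 -2.56556738] [-0.0126377   0.01285822  0.02329942] -0.4517858480693341
```

View pics/w2.png

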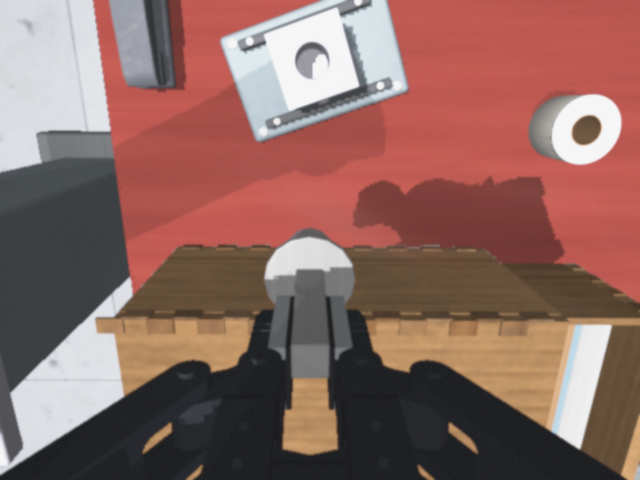

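The wrist view shows the box's far top edge at row ~318, the bore at (312,61), the held spindle's collar at (309,275) and the roll at (575,130).

```bash
python3 - <<'E'
from h import *
c=cam("wrist")
print("box edge",onz(c,200,318,145),onz(c,450,318,145))
im=cv2.imread("pics/w2.png"); g=cv2.cvtColor(im,cv2.COLOR_BGR2GRAY)
roi=g[25:95,280:345]
# block top white mask -> bore = hole contour
m=(g>215).astype(np.uint8); sub=m[0:125,240:380]
cs,h=cv2.findContours(sub,cv2.RETR_CCOMP,cv2.CHAIN_APPROX_NONE)
for k,x in enumerate(cs):
    if cv2.contourArea(x)>150: print(cv2.contourArea(x),h[0][k][3],cv2.boundingRect(x),cv2.fitEllipse(x), cv2.minAreaRect(x))
print("bore",onz(c,312,61,62), "collar",onz(c,309,275,245.4-66+41))
B=cam("scene"); print(proj(c,(504.6,176.5,220)))
E
```

```text
box edge [433.87591494 117.5884599  145.        ] [595.53568512 118.29926792 145.        ]
8151.5 -1 (0, 0, 140, 111) ((75.29844665527344, 56.359153747558594), (86.1594467163086, 142.9467315673828), 68.82634735107422) ((75.99320220947266, 57.680999755859375), (81.19161987304688, 157.4727020263672), 70.34617614746094)
830.5 4 (54, 40, 37, 40) ((70.4743423461914, 58.53398895263672), (33.95700454711914, 37.62716293334961), 29.37797737121582) ((70.4906005859375, 58.25764846801758), (34.10050964355469, 37.301979064941406), 50.90614700317383)
445.5 -1 (0, 0, 103, 39) ((48.09049606323242, 17.573801040649414), (4.940889358520508, 153.4486083984375), 69.62543487548828) ((50.132171630859375, 16.66064453125), (5.59515380859375, 108.8484115600586), 69.64676666259766)
bore [505.76601986 278.62520931  62.        ] collar [504.29547992 180.53427169 220.4       ]
(np.float64(309.6712316069606), np.float64(283.22998552140257))
```

Emit:
{"op": "apply_moves", "data": {
  "newtons": 25,
  "steps": [
    {"offset": [0,-0.2,-0.5],"spin": 0,"gripper": 1},
    {"offset": [0,-0.3,-0.5],"spin": 0,"gripper": 1},
    {"offset": [0,-0.35,-0.47],"spin": 0,"gripper": 1},
    {"offset": [0,0,0],"spin": 0,"gripper": 1},
    {"offset": [0,-0.1,0],"spin": 0,"gripper": 1},
    {"offset": [0,-0.1,0],"spin": 0,"gripper": 1},
    {"offset": [0,-0.08,0],"spin": 0,"gripper": 1},
    {"offset": [0,-0.08,0],"spin": 0,"gripper": 1},
    {"offset": [0,0,0],"spin": 0,"gripper": 1}
  ]
}}

```text
time_s: 6.9
tcp_pos: [506.4, 126.3, 188.2]
eef_rot: [-2.22, -2.222, -0.007]
ft_force: [-0.4, 3.9, -0.1]
gripper_width: 11.3
grasp_force: 40.2
```

Emit:
{"op": "apply_moves", "data": {
  "steps": [
    {"offset": [0,-0.05,0],"spin": 0,"gripper": 1},
    {"offset": [0,-0.05,0],"spin": 0,"gripper": 1},
    {"offset": [0,0,0],"spin": 0,"gripper": 1}
  ]
}}

```text
time_s: 7.2
tcp_pos: [506.4, 123.1, 188.4]
eef_rot: [-2.219, -2.222, -0.008]
ft_force: [0.4, 7.1, 1.2]
gripper_width: 11.5
grasp_force: 40.6
```

Emit:
{"op": "apply_moves", "data": {
  "newtons": 22,
  "steps": [
    {"offset": [0,-0.06,0],"spin": 0,"gripper": 1},
    {"offset": [0,-0.06,0],"spin": 0,"gripper": 1},
    {"offset": [0,0,0],"spin": 0,"gripper": 1}
  ]
}}

```text
time_s: 7.5
tcp_pos: [506.5, 118.2, 188.4]
eef_rot: [-2.219, -2.223, -0.007]
ft_force: [0.3, 6.3, 2.7]
gripper_width: 11.3
grasp_force: 40.9
```

Emit:
{"op": "apply_moves", "data": {
  "steps": [
    {"offset": [0,-0.06,0],"spin": 0,"gripper": 1},
    {"offset": [0,-0.06,0],"spin": 0,"gripper": 1},
    {"offset": [0,0,0],"spin": 0,"gripper": 1}
  ]
}}

```text
time_s: 7.8
tcp_pos: [506.4, 113.2, 188.2]
eef_rot: [-2.219, -2.222, -0.007]
ft_force: [-0.6, 5.8, 0.6]
gripper_width: 11.7
grasp_force: 41.0
```

```bash
python3 - <<'E'
from h import *
s=bot.state(); print({k:np.round(s[k],3).tolist() for k in ("tcp_pos","eef_rot","ft_force","moment","grasp_force")})
im=bot.read_camera("wrist")[:,:,::-1]; cv2.imwrite("pics/w3.png",im)
side=bot.read_camera("scene")[:,:,::-1]; cv2.imwrite("pics/s3.png",side)
p=proj(cam("scene"),(506,125,160)); u,v=map(int,p); print(p)
cv2.imwrite("pics/c3.png",np.hstack([cv2.resize(im[120:480,160:460],(400,480)),cv2.resize(side[max(v-60,0):v+60,u-50:u+50],(400,480),interpolation=2)]))
E
```

```text
{'tcp_pos': [506.433, 113.172, 188.244], 'eef_rot': [-2.219, -2.222, -0.007], 'ft_force': [-0.583, 5.814, 0.595], 'moment': [1.541, 0.004, 0.011], 'grasp_force': 40.967}
(np.float64(268.69849424489445), np.float64(212.00022709483525))
```

View pics/c3.png

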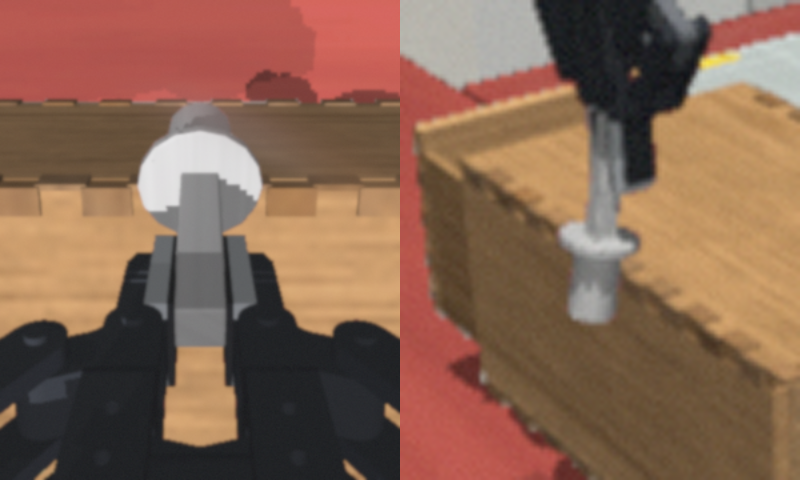

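The crop shows the spindle leaning against the box edge, its foot toward +y, by about 10–14°. Next, back off and hover over the bore.

Emit:
{"op": "apply_moves", "data": {
  "steps": [
    {"offset": [0,0.2,0],"spin": 0,"gripper": 1},
    {"offset": [0,0.5,0],"spin": 0,"gripper": 1},
    {"offset": [0,0.7,0],"spin": 0,"gripper": 1},
    {"offset": [0,0.7,0],"spin": 0,"gripper": 1},
    {"offset": [0,0.7,-0.25],"spin": 0,"gripper": 1},
    {"offset": [0,0.5,-0.25],"spin": 0,"gripper": 1},
    {"offset": [0,0.2,-0.2],"spin": 0,"gripper": 1},
    {"offset": [0,0,0],"spin": 0,"gripper": 1},
    {"offset": [0,0,0],"spin": 0,"gripper": 1}
  ]
}}

```text
time_s: 8.8
tcp_pos: [506.1, 248.7, 158.7]
eef_rot: [2.222, 2.219, -0.002]
ft_force: [0.2, 0.2, -2.0]
gripper_width: 11.7
grasp_force: 40.4
```

```bash
python3 - <<'E'
from h import *
s=bot.state(); c=cam("wrist",s); print({k:np.round(s[k],3).tolist() for k in ("tcp_pos","eef_rot","ft_force","moment","grasp_force")})
im=bot.read_camera("wrist")[:,:,::-1]; cv2.imwrite("pics/w4.png",im)
b=bot.read_camera("scene")[:,:,::-1]; cv2.imwrite("pics/s4.png",b)
d=bot.read_camera("side")[:,:,::-1]; cv2.imwrite("pics/d4.png",d)
t=s["tcp_pos"]; p=proj(cam("scene"),(t[0],t[1]+8,t[2]-40)); u,v=map(int,p); print(u,v)
cv2.imwrite("pics/c4.png",np.hstack([cv2.resize(im[60:320,180:440],(480,480),interpolation=2),cv2.resize(b[v-60:v+60,u-40:u+40],(320,480),interpolation=2)]))
E
```

```text
{'tcp_pos': [506.129, 248.708, 158.682], 'eef_rot': [2.222, 2.219, -0.002], 'ft_force': [0.233, 0.174, -1.982], 'moment': [-0.014, 0.047, -0.089], 'grasp_force': 40.426}
207 251
```

View pics/c4.png

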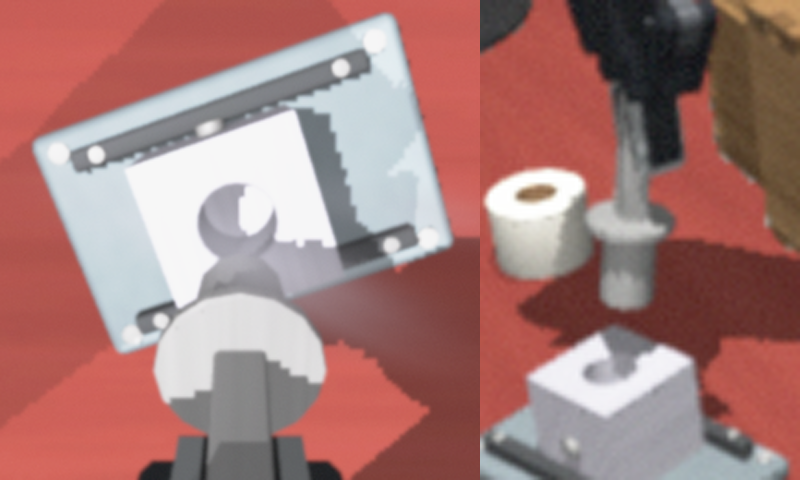

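The crop shows the bore near (308,181) in the wrist picture and the shank tip leaning forward, its rim at about row 197. Low edge is on the −y side. I'll work out the lean and the offsets.

```bash
python3 - <<'E'
from h import *
from scipy.optimize import brentq
c=cam("wrist"); s=bot.state(); t=np.array(s["tcp_pos"]); k=lambda x,y:(180+x/1.846,60+y/1.846)
im=cv2.imread("pics/w4.png")
print("bore",onz(c,*k(237,223),62), "r",(onz(c,*k(276,223),62)-onz(c,*k(198,223),62))[0]/2)
# left/right/top rim
print([onz(c,*k(*p),62)[:2].round(1) for p in [(197,223),(277,223),(237,183)]])
C=np.array([onz(c,*k(*p),12)[:2] for p in [(35,142),(390,13),(452,242),(122,352)]]); print("plate",C.round(1),C.mean(0),np.linalg.norm(C-np.roll(C,-1,0),axis=1))
d=C[1]-C[0];print("yaw",np.degrees(np.arctan2(d[1],d[0])))
B=np.array([onz(c,*k(*p),62)[:2] for p in [(126,172),(296,106),(342,240)]]);print("block",B.round(1),np.linalg.norm(np.diff(B,axis=0),axis=1),"centre",(B[0]+B[2])/2)
def P(th,L=84.7,r=12): return t+[0,L*np.sin(th)+r*np.cos(th),19-L*np.cos(th)+r*np.sin(th)]
for v in(250,253,256):
  f=lambda th:proj(c,P(th))[1]-k(0,v)[1]
  print("lean",v,np.degrees(brentq(f,0,.5)))
for th in(8,10,12,14,16):
  a=np.radians(th);print(th,"collar v",proj(c,t+[0,(84.7-41)*np.sin(a),19-(84.7-41)*np.cos(a)]),"foot",proj(c,P(a)))
E
```

```text
bore [505.62084405 282.69195377  62.        ] r 12.12206123784486
[array([493.2, 282.7]), array([518.1, 282.7]), array([505.7, 295. ])]
plate [[432.  303.3]
 [558.8 346.7]
 [587.  266. ]
 [459.7 221.9]] [509.38732683 284.46889853] [133.96420991  85.55525264 134.67693836  85.98541561]
yaw 18.908888271895126
block [[471.9 298.4]
 [523.2 317.7]
 [538.5 277.3]] [54.85775401 43.198527  ] centre [505.17044915 287.84022429]
lean 250 15.22890275628089
lean 253 14.577762826796828
lean 256 13.92784557105792
8 collar v (np.float64(310.7074307262611), np.float64(276.9116314983263)) foot (np.float64(310.3946509814099), np.float64(213.63595605407028))
10 collar v (np.float64(310.7046932846084), np.float64(273.8853927027773)) foot (np.float64(310.3905833686467), np.float64(208.56280234454331))
12 collar v (np.float64(310.70238763190815), np.float64(270.9037093353936)) foot (np.float64(310.3870943275782), np.float64(203.51643152658437))
14 collar v (np.float64(310.7005201892357), np.float64(267.9684431009679)) foot (np.float64(310.3841991381884), np.float64(198.49764984845734))
16 collar v (np.float64(310.6990976601318), np.float64(265.08153497462627)) foot (np.float64(310.3819144034806), np.float64(193.50743624740778))
```

Lean is about 14.5°, so the foot centre sits at TCP + (0, +21.2, −63), now (506.1, 269.9, 95.7). The bore is at (505.6, 283) and fits the plate centre (509.4,284.5), about −4 mm along stand x. Next, go above the mouth biased +y, then feel down.

Emit:
{"op": "apply_moves", "data": {
  "steps": [
    {"offset": [-0.01,0.2,-0.2],"spin": 0,"gripper": 1},
    {"offset": [0,0.17,-0.3],"spin": 0,"gripper": 1},
    {"offset": [0,0,-0.2],"spin": 0,"gripper": 1},
    {"offset": [0,0,0],"spin": 0,"gripper": 1},
    {"offset": [0,0,-0.04],"spin": 0,"gripper": 1},
    {"offset": [0,0,-0.04],"spin": 0,"gripper": 1},
    {"offset": [0,0,0],"spin": 0,"gripper": 1}
  ]
}}

```text
time_s: 9.65
tcp_pos: [505.6, 264.8, 127.8]
eef_rot: [2.222, 2.22, 0.0]
ft_force: [0.2, -0.8, -2.2]
gripper_width: 11.5
grasp_force: 40.4
```

Emit:
{"op": "apply_moves", "data": {
  "steps": [
    {"offset": [0,0,-0.04],"spin": 0,"gripper": 1},
    {"offset": [0,0,0],"spin": 0,"gripper": 1}
  ]
}}

```text
time_s: 9.85
tcp_pos: [505.5, 264.9, 126.1]
eef_rot: [2.222, 2.221, 0.0]
ft_force: [0.5, -0.2, -2.7]
gripper_width: 11.3
grasp_force: 40.4
```

Emit:
{"op": "apply_moves", "data": {
  "steps": [
    {"offset": [0,-0.03,-0.04],"spin": 0,"gripper": 1},
    {"offset": [0,0,0],"spin": 0,"gripper": 1}
  ]
}}

```text
time_s: 10.05
tcp_pos: [505.4, 263.5, 124.4]
eef_rot: [2.222, 2.221, -0.001]
ft_force: [-0.2, 0.0, -2.8]
gripper_width: 11.6
grasp_force: 40.5
```

Emit:
{"op": "apply_moves", "data": {
  "steps": [
    {"offset": [0,0,-0.03],"spin": 0,"gripper": 1},
    {"offset": [0,0,0],"spin": 0,"gripper": 1}
  ]
}}

```text
time_s: 10.25
tcp_pos: [505.5, 263.5, 123.4]
eef_rot: [2.222, 2.22, -0.001]
ft_force: [-0.5, -0.7, -1.3]
gripper_width: 11.4
grasp_force: 40.7
```

Emit:
{"op": "apply_moves", "data": {
  "steps": [
    {"offset": [0,0,-0.02],"spin": 0,"gripper": 1},
    {"offset": [0,0,0],"spin": 0,"gripper": 1},
    {"offset": [0,0,0],"spin": 0,"gripper": 1}
  ]
}}

```text
time_s: 10.55
tcp_pos: [505.5, 263.2, 122.3]
eef_rot: [2.222, 2.22, -0.001]
ft_force: [-1.2, -3.1, -0.3]
gripper_width: 11.3
grasp_force: 40.7
```

Emit:
{"op": "apply_moves", "data": {
  "steps": [
    {"offset": [0,-0.015,0],"spin": 0,"gripper": 1},
    {"offset": [0,0,-0.02],"spin": 0,"gripper": 1},
    {"offset": [0,0,0],"spin": 0,"gripper": 1}
  ]
}}

```text
time_s: 10.85
tcp_pos: [505.4, 263.1, 121.4]
eef_rot: [2.222, 2.221, -0.0]
ft_force: [1.0, -1.4, -2.2]
gripper_width: 11.5
grasp_force: 40.6
```

Emit:
{"op": "apply_moves", "data": {
  "steps": [
    {"offset": [0,0,-0.02],"spin": 0,"gripper": 1},
    {"offset": [0,0,0],"spin": 0,"gripper": 1},
    {"offset": [0,0,0],"spin": 0,"gripper": 1}
  ]
}}

```text
time_s: 11.15
tcp_pos: [505.4, 263.1, 120.8]
eef_rot: [2.222, 2.221, -0.0]
ft_force: [-0.1, -1.9, -2.4]
gripper_width: 11.4
grasp_force: 40.5
```

```bash
python3 - <<'E'
from h import *
s=bot.state(); print({k:np.round(s[k],3).tolist() for k in ("tcp_pos","ft_force","moment")})
im=bot.read_camera("wrist")[:,:,::-1]; b=bot.read_camera("scene")[:,:,::-1]; cv2.imwrite("pics/w5.png",im);cv2.imwrite("pics/s5.png",b)
cv2.imwrite("pics/c5.png",np.hstack([cv2.resize(im[90:350,180:440],(480,480),interpolation=2),cv2.resize(b[220:340,160:240],(320,480),interpolation=2)]))
E
```

```text
{'tcp_pos': [505.383, 263.108, 120.764], 'ft_force': [-0.06, -1.898, -2.378], 'moment': [-0.532, -0.029, 0.009]}
```

View pics/c5.png

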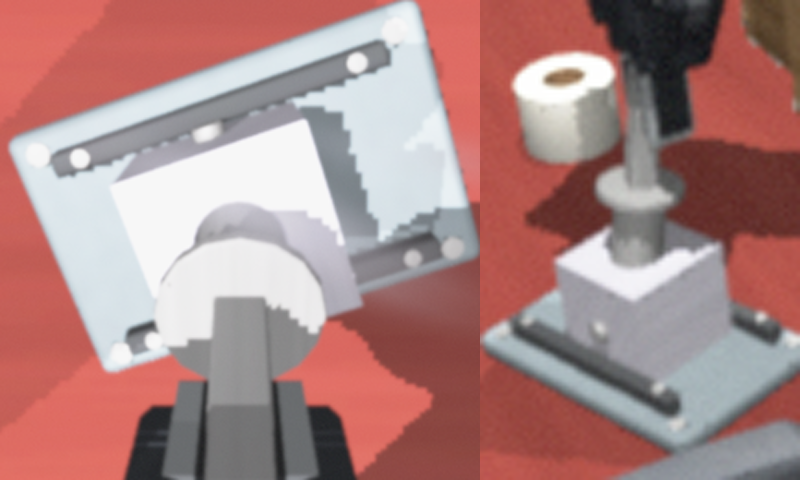

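The foot's leading edge is in the bore and the spindle leans toward −y. The only z force is the weight. Straighten it by moving the arbor +y in small steps while watching the force.

Emit:
{"op": "apply_moves", "data": {
  "steps": [
    {"offset": [0,0.04,0.005],"spin": 0,"gripper": 1},
    {"offset": [0,0.04,0.005],"spin": 0,"gripper": 1},
    {"offset": [0,0,0],"spin": 0,"gripper": 1}
  ]
}}

```text
time_s: 11.55
tcp_pos: [505.4, 265.4, 121.2]
eef_rot: [2.222, 2.22, -0.003]
ft_force: [-0.6, -4.7, -1.5]
gripper_width: 11.4
grasp_force: 40.6
```

Emit:
{"op": "apply_moves", "data": {
  "steps": [
    {"offset": [0,0.04,0.005],"spin": 0,"gripper": 1},
    {"offset": [0,0.04,0.005],"spin": 0,"gripper": 1},
    {"offset": [0,0,0],"spin": 0,"gripper": 1}
  ]
}}

```text
time_s: 11.85
tcp_pos: [505.4, 268.8, 121.6]
eef_rot: [2.222, 2.22, -0.002]
ft_force: [0.1, -4.9, -1.5]
gripper_width: 11.2
grasp_force: 40.4
```

Emit:
{"op": "apply_moves", "data": {
  "steps": [
    {"offset": [0,0.04,0],"spin": 0,"gripper": 1},
    {"offset": [0,0.04,0],"spin": 0,"gripper": 1},
    {"offset": [0,0.04,0],"spin": 0,"gripper": 1},
    {"offset": [0,0,0],"spin": 0,"gripper": 1}
  ]
}}

```text
time_s: 12.25
tcp_pos: [505.4, 273.8, 121.5]
eef_rot: [2.222, 2.22, -0.002]
ft_force: [0.2, -5.3, -1.8]
gripper_width: 11.2
grasp_force: 40.1
```

Emit:
{"op": "apply_moves", "data": {
  "steps": [
    {"offset": [0,0.04,0],"spin": 0,"gripper": 1},
    {"offset": [0,0.04,0],"spin": 0,"gripper": 1},
    {"offset": [0,0,0],"spin": 0,"gripper": 1}
  ]
}}

```text
time_s: 12.55
tcp_pos: [505.5, 277.2, 121.6]
eef_rot: [2.222, 2.22, -0.001]
ft_force: [-0.2, -5.7, -1.6]
gripper_width: 10.9
grasp_force: 40.0
```

Emit:
{"op": "apply_moves", "data": {
  "steps": [
    {"offset": [0,0.04,0],"spin": 0,"gripper": 1},
    {"offset": [0,0.04,0],"spin": 0,"gripper": 1},
    {"offset": [0,0,0],"spin": 0,"gripper": 1}
  ]
}}

```text
time_s: 12.85
tcp_pos: [505.5, 280.7, 121.8]
eef_rot: [2.222, 2.221, -0.0]
ft_force: [-0.8, -5.1, -1.0]
gripper_width: 11.5
grasp_force: 40.0
```

Emit:
{"op": "apply_moves", "data": {
  "steps": [
    {"offset": [0,0.04,0],"spin": 0,"gripper": 1},
    {"offset": [0,0.02,-0.02],"spin": 0,"gripper": 1},
    {"offset": [0,0,0],"spin": 0,"gripper": 1}
  ]
}}

```text
time_s: 13.15
tcp_pos: [505.5, 283.0, 121.1]
eef_rot: [2.222, 2.22, -0.0]
ft_force: [-0.7, -5.7, 0.3]
gripper_width: 11.5
grasp_force: 39.9
```

Emit:
{"op": "apply_moves", "data": {
  "steps": [
    {"offset": [0,0,-0.03],"spin": 0,"gripper": 1},
    {"offset": [0,0,-0.03],"spin": 0,"gripper": 1},
    {"offset": [0,0,0],"spin": 0,"gripper": 1}
  ]
}}

```text
time_s: 13.45
tcp_pos: [505.5, 282.9, 118.8]
eef_rot: [2.222, 2.22, -0.0]
ft_force: [-0.0, -5.5, 0.2]
gripper_width: 11.1
grasp_force: 40.2
```

Emit:
{"op": "apply_moves", "data": {
  "steps": [
    {"offset": [0,0,-0.04],"spin": 0,"gripper": 1},
    {"offset": [0,0,-0.04],"spin": 0,"gripper": 1},
    {"offset": [0,0,0],"spin": 0,"gripper": 1}
  ]
}}

```text
time_s: 13.75
tcp_pos: [505.5, 282.8, 115.5]
eef_rot: [2.222, 2.22, -0.001]
ft_force: [-1.0, -5.0, 0.1]
gripper_width: 11.4
grasp_force: 40.1
```

Emit:
{"op": "apply_moves", "data": {
  "steps": [
    {"offset": [0,0,-0.04],"spin": 0,"gripper": 1},
    {"offset": [0,0,-0.04],"spin": 0,"gripper": 1},
    {"offset": [0,0,-0.04],"spin": 0,"gripper": 1},
    {"offset": [0,0,0],"spin": 0,"gripper": 1}
  ]
}}

```text
time_s: 14.15
tcp_pos: [505.6, 282.6, 110.7]
eef_rot: [2.222, 2.22, -0.001]
ft_force: [0.2, -5.9, 0.4]
gripper_width: 11.5
grasp_force: 40.2
```

Emit:
{"op": "apply_moves", "data": {
  "steps": [
    {"offset": [0,0,-0.04],"spin": 0,"gripper": 1},
    {"offset": [0,0,-0.04],"spin": 0,"gripper": 1},
    {"offset": [0,0,-0.04],"spin": 0,"gripper": 1},
    {"offset": [0,0,0],"spin": 0,"gripper": 1}
  ]
}}

```text
time_s: 14.55
tcp_pos: [505.6, 282.4, 105.9]
eef_rot: [2.222, 2.22, -0.001]
ft_force: [-0.2, -6.4, 0.6]
gripper_width: 11.5
grasp_force: 40.2
```

Emit:
{"op": "apply_moves", "data": {
  "steps": [
    {"offset": [0,0,-0.04],"spin": 0,"gripper": 1},
    {"offset": [0,0,-0.04],"spin": 0,"gripper": 1},
    {"offset": [0,0,-0.04],"spin": 0,"gripper": 1},
    {"offset": [0,0,0],"spin": 0,"gripper": 1}
  ]
}}

```text
time_s: 14.95
tcp_pos: [505.6, 282.2, 101.1]
eef_rot: [2.222, 2.219, -0.002]
ft_force: [-0.9, -6.6, 0.1]
gripper_width: 11.5
grasp_force: 40.2
```

Emit:
{"op": "apply_moves", "data": {
  "steps": [
    {"offset": [0,-0.02,-0.04],"spin": 0,"gripper": 1},
    {"offset": [0,0,-0.04],"spin": 0,"gripper": 1},
    {"offset": [0,0,-0.03],"spin": 0,"gripper": 1},
    {"offset": [0,0,0],"spin": 0,"gripper": 1}
  ]
}}

```text
time_s: 15.35
tcp_pos: [505.5, 281.9, 96.7]
eef_rot: [2.222, 2.22, -0.001]
ft_force: [-0.8, -5.7, 0.6]
gripper_width: 11.1
grasp_force: 40.2
```

Emit:
{"op": "apply_moves", "data": {
  "steps": [
    {"offset": [0,0,-0.03],"spin": 0,"gripper": 1},
    {"offset": [0,0,-0.03],"spin": 0,"gripper": 1},
    {"offset": [0,0,0],"spin": 0,"gripper": 1}
  ]
}}

```text
time_s: 15.65
tcp_pos: [505.6, 281.8, 94.4]
eef_rot: [2.222, 2.22, -0.001]
ft_force: [-1.0, -6.1, 0.9]
gripper_width: 11.5
grasp_force: 40.2
```

Emit:
{"op": "apply_moves", "data": {
  "steps": [
    {"offset": [0,0,-0.02],"spin": 0,"gripper": 1},
    {"offset": [0,0,-0.02],"spin": 0,"gripper": 1},
    {"offset": [0,0,0],"spin": 0,"gripper": 1}
  ]
}}

```text
time_s: 15.95
tcp_pos: [505.6, 281.8, 92.8]
eef_rot: [2.222, 2.22, -0.001]
ft_force: [-0.6, -6.3, 1.2]
gripper_width: 11.6
grasp_force: 40.3
```

Emit:
{"op": "apply_moves", "data": {
  "steps": [
    {"offset": [0,-0.01,-0.02],"spin": 0,"gripper": 1},
    {"offset": [0,0,0],"spin": 0,"gripper": 1}
  ]
}}

```text
time_s: 16.15
tcp_pos: [505.6, 281.8, 92.7]
eef_rot: [2.222, 2.22, -0.0]
ft_force: [-2.3, -7.3, 5.2]
gripper_width: 11.4
grasp_force: 40.8
```

Emit:
{"op": "apply_moves", "data": {
  "steps": [
    {"offset": [0,-0.01,-0.02],"spin": 0,"gripper": 1},
    {"offset": [0,0,0],"spin": 0,"gripper": 1}
  ]
}}

```text
time_s: 16.35
tcp_pos: [505.6, 281.7, 92.6]
eef_rot: [2.222, 2.22, 0.0]
ft_force: [-3.6, -7.5, 9.2]
gripper_width: 11.2
grasp_force: 41.3
```

Emit:
{"op": "apply_moves", "data": {
  "steps": [
    {"offset": [0,-0.01,-0.015],"spin": 0,"gripper": 1},
    {"offset": [0,0,0],"spin": 0,"gripper": 1}
  ]
}}

```text
time_s: 16.55
tcp_pos: [505.6, 281.7, 92.6]
eef_rot: [2.222, 2.22, 0.001]
ft_force: [-4.3, -6.9, 12.3]
gripper_width: 11.4
grasp_force: 41.8
```

Stopped at TCP z 92.6 with rising z force, about where the collar should seat. I'll take off the load, then open and rise.

Emit:
{"op": "apply_moves", "data": {
  "steps": [
    {"offset": [0.005,-0.03,0.03],"spin": 0,"gripper": 1},
    {"offset": [0,0,0],"spin": 0,"gripper": 1},
    {"offset": [0,0,0],"spin": 0,"gripper": 0.6},
    {"offset": [0,0,0],"spin": 0,"gripper": 0},
    {"offset": [0,0,0],"spin": 0,"gripper": -0.5},
    {"offset": [0,0,0],"spin": 0,"gripper": -0.5},
    {"offset": [0,0,0],"spin": 0,"gripper": -0.5},
    {"offset": [0,0,0],"spin": 0,"gripper": -0.5},
    {"offset": [0,0,0],"spin": 0,"gripper": -0.5}
  ]
}}

```text
time_s: 17.45
tcp_pos: [505.7, 280.1, 91.5]
eef_rot: [2.222, 2.221, 0.0]
ft_force: [-0.1, -0.5, -0.2]
gripper_width: 64.3
grasp_force: 0.0
```

Emit:
{"op": "apply_moves", "data": {
  "steps": [
    {"offset": [0,0,0.3],"spin": 0,"gripper": -0.5},
    {"offset": [0,0,0.6],"spin": 0,"gripper": -0.5},
    {"offset": [0,0,0.8],"spin": 0,"gripper": -0.5},
    {"offset": [0,0,0.8],"spin": 0,"gripper": -0.5},
    {"offset": [0,0,0.3],"spin": 0,"gripper": -0.5},
    {"offset": [0,0,0],"spin": 0,"gripper": -0.5},
    {"offset": [0,0,0],"spin": 0,"gripper": -0.5}
  ]
}}

```text
time_s: 18.15
tcp_pos: [505.3, 279.6, 202.8]
eef_rot: [2.222, 2.221, -0.002]
ft_force: [0.7, -0.4, -1.3]
gripper_width: 64.0
grasp_force: 0.0
```

```bash
python3 - <<'E'
from h import *
s=bot.state(); print({k:np.round(s[k],3).tolist() for k in ("time_s","tcp_pos","ft_force","gripper_width")})
im=bot.read_camera("wrist")[:,:,::-1]; b=bot.read_camera("scene")[:,:,::-1]
c=cam("wrist",s);A=cam("scene"); print("expect top",proj(c,(505.6,282.5,127)),proj(A,(505.6,282.5,127)),proj(A,(505.6,282.5,62)))
cv2.imwrite("pics/w6.png",im);cv2.imwrite("pics/s6.png",b)
cv2.imwrite("pics/c6.png",np.hstack([cv2.resize(im[100:360,180:440],(480,480),interpolation=2),cv2.resize(b[220:340,160:240],(320,480),interpolation=2)]))
E
```

```text
{'time_s': 18.15, 'tcp_pos': [505.268, 279.612, 202.764], 'ft_force': [0.701, -0.442, -1.328], 'gripper_width': 64.047}
expect top (np.float64(311.2502184623098), np.float64(244.43342641892025)) (np.float64(194.168905679623), np.float64(252.1419744128088)) (np.float64(198.91910272205445), np.float64(282.2861512119348))
```

View pics/c6.png

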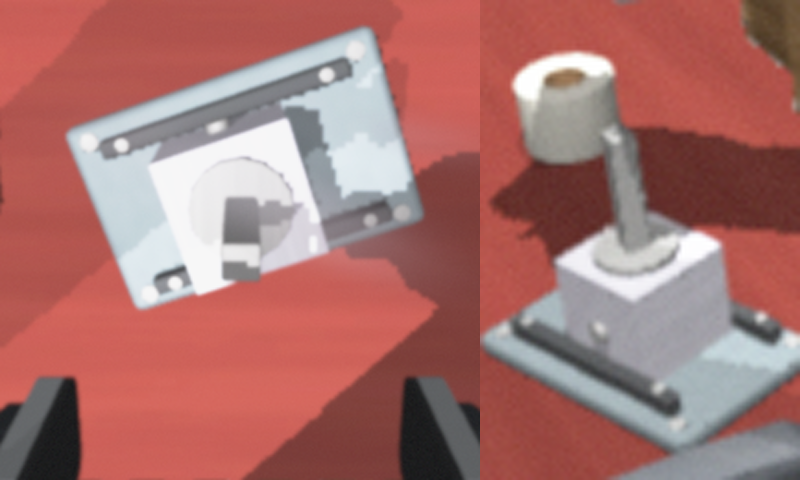

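The last picture shows the collar flat on the block and the arbor upright. Its top is at crop (241,265) against (242,266) expected. The roll and stapler look untouched, so I'm handing in.

```bash
python3 -c "
from rig import bot
print(bot.job_done())"
```

```text
the job is handed in; nothing more can be done
None
```

The spindle is fully home in the bore, upright with its collar on the block and released; I handed the job in at about 18 s, and no verdict was reported back.

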